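Swing the bread board home round its peg

ROBOT

A 6-joint arm with a two-finger parallel gripper is mounted at the origin on a cart in front of the work surface, level with it; the furniture and walls round the work are solid. World frame = base frame: x ahead of the robot, y to its left, z up, the work surface at z = 0. Lengths are in m, angles in rad, forces in N, time in s.
With the tool pointing down it reaches from about 0.275 to 0.85 m from the base axis. Payload 19 kg.
Tool frame: the origin (TCP) lies at the very end of the fingers, on their centre line; the grasp point (between the pads) lies 19 mm behind it; z points along the fingers, y is the line along which they close (so a half turn about z gives the same grasp; the last joint's range is limited). The gripper opens to 85 mm and grips with 20 to 120 N. Pads are 22 mm wide; open, the fingers measure 114 mm over their backs; the gripper's body (76 mm by 85 mm) begins 54 mm behind the grasp point. The pads swing forward as they close: fully open they stand 13 mm farther back than shut.
Start: joints at [1.008, 0.15, 1.437, -0, 1.554, -0.134], TCP at [0.239, 0.523, 0.231] pointing down, gripper open.
Joint ranges: [-2.8, 2.8], [-0.68, 2.1], [0.12, 2.68], [-1.39, 4.53], [0.16, 2.79], [-2.81, 2.81]. Speed limits (rad/s): [1.89, 1.89, 2.22, 3.01, 3.01, 3.01].

INTERFACE

Orientations are given as a rotation vector (axis times angle).
In Python, from bench import r gives the robot as it stands. The module is installed in compiled form; this text tells all that it offers.
- The arm moves only by the tool arm_command, never from a script. Its argument "series" is a list of rows, each a list of 6 numbers: the shift along the tool's x, y, z in m, then the turn, a rotation vector about the tool's x, y, z in rad. A call has 1 to 10 rows; each row shifts and turns the commanded pose from where the row before left it, along the tool's axes as they then stand; what a row does not reach is not made up. A row lasts 1/10 s, in which the tool goes at most 50 mm and 8.59 degrees, less where a joint would pass 70% of its speed; a pose out of reach is approached as far as the arm can. A call with a gripper value outside its range is refused whole. "fingers" is the closure, from 0 (fully open) to 1 (shut), set as the call begins (left out, the last holds). The fingers move at their own pace and stop on an object; "newtons" is the grip in N (left out, the last holds). Time passes only in rows, so rows that do not move let the fingers close. It gives the time, the measured TCP pose, the force, the opening and the grip force at its end, in the units of the state.
- r.read_state(): the state, without advancing time (a new reading comes with each control period).
- r.read_camera(name): name is "scene" or "top" or "wrist"; returns a dict with "img" (400x640x3 uint8, blue, green, red), "mtx" (3x3 intrinsics, pixels), "k1" (the pictures are not rectified: a ray, as slopes to the right and down, at radius r is drawn at 1 + k1 r^2 times it, then the intrinsics apply), "eye" and "rotation" of the camera in the world; the wrist camera has in their place "tool_from_camera" (4x4, takes a point from camera to tool coordinates, whose origin is the TCP and whose axes are the flange's). Camera axes: x right, y down, z forward; pixel columns grow to the right and rows downward; lengths in m; the calibration is good to about 2 mm. A picture is of the moment at which its call begins: read the wrist's pose just before it. There is no depth.
- r.hand_in(): hands the job in; it is judged then, once.
The state is a dict: "clock": time; "joint_pos": joint angles; "joint_vel": joint speeds; "joint_efforts": joint torques, N m; "ee_pos": TCP position; "orientation": TCP orientation; "wrist_force": force on the tool from outside, world axes, zero at the start; "ft_torque": the same for the moment, N m; "finger_gap": opening from 0.0 (shut) to 1.0 (fully open); "gripper_force": force on a finger pad.
Only numpy, scipy, OpenCV 4.12 (cv2) and the standard library are available. Lean on these libraries where they do the work, as an engineer would, in place of code of your own. Each camera call takes 0.05 s, during which the arm holds its last target. There are 200 camera calls.

TASK

The slim wooden bread board lies askew on the worktop with the notch in its back edge on the round steel peg. Leave it flat and push its free end round, keeping the notch on the peg, until its back edge is home against the steel stop block; then let go of it and back away. Do not disturb the cream bowl.

Things in the scene. Friction and masses are not known exactly. Their poses are not given: they have to be found in the camera images.
- board: Slim wooden board (mm): 280 x 100 x 18, 0.3 to 0.5 kg, flat, loose; square notch 22 wide, 15 deep in its long back edge (the bigger plain board has none). Origin: in the notch, 9 from its floor, on the underside. z up; y along it: left end +50, free right end -230; x across: front edge (robot side) -94, back edge +6. Starts 30 to 46 degrees clockwise of home, free end nearer the robot.
- pivot_peg: Round steel peg fixed upright in the worktop: shank 16 mm in diameter, head 22 mm, 40 mm tall. Origin: at its foot, on its axis. z up; when the board is home its axes are parallel to these and its origin is within a millimetre or two of this one. The stop block is fixed in the same frame, its front face at x = +6 mm, y = -170 mm.
- stop_face (a point): Middle of the front face of the fixed steel stop block (22 mm deep, 50 mm wide, 24 mm tall), 9 mm above the worktop. The face looks along -x of pivot_peg, towards the robot; the board's back edge rests on it when home.
- bowl: Small round cream bowl, about 115 mm across and 52 mm tall, standing loose to the right of the board near the worktop's front edge; leave it alone. Origin: centre of its underside.

How it is judged:
At the end, for the whole second after the job is handed in: The board lies flat and still, its notch on the peg (within 15 mm), its back edge against the stop block (gap under 20 mm), parallel to home within 10 degrees (angle between the y axis of board and the y axis of pivot_peg, either way round below 0.175 rad and horizontal distance between board and pivot_peg below 0.015 m and x of stop_face in the frame of board below 0.026 m and angle between board's own z axis and vertical below 0.05 rad and height (world z) of board below 0.01 m and linear speed of board below 0.01 m/s); the robot touches nothing.
It fails at once if the board's notch has come off the peg by more than 25 mm (horizontal distance between board and pivot_peg above 0.025 m).
It fails at once if the board was lifted (height (world z) of board above 0.025 m).
It fails at once if the cream bowl was moved more than 30 mm (distance of bowl from where it was at the start of the episode above 0.03 m).
It also fails if it takes over 40 s, if anything falls off the work surface, if the arm or the gripper's body presses on something with over 40 N, if the wrist force passes 120 N, or if a joint passes its speed limit or range.

## Working session

There is one attempt and no reset: what is moved stays moved. The work goes in short steps, Python scripts to look and compute and a tool call to move; the robot and the scene stay as the last step left them, time stands still between calls to the robot, and variables do not carry over. Pictures are saved under pics/ and viewed, at most 10 in all, crops included, and the job is handed in when it is done.

Besides the shell and the picture viewer there is one more tool, called after "Emit:" by a JSON object that holds its "fn" and its "kwargs". arm_command: Moves the arm, as the interface text tells. Its arguments: {"type":"object","properties":{"series":{"type":"array"},"fingers":{"type":"number"},"newtons":{"type":"number"}},"required":["series"]}

```bash
mkdir -p pics; cat > h.py <<'E'
import numpy as np, cv2
from bench import r
def shot(n,f):
    d=r.read_camera(n); cv2.imwrite('pics/'+f,d['img']); return d
def ground(d,uv,z):
    K=np.array(d['mtx']); x=(np.array(uv,float)-K[:2,2])/K[[0,1],[0,1]]
    s=x.copy()
    for _ in range(20): s=x/(1+d['k1']*(s@s))
    v=np.array(d['rotation'])@np.array([s[0],s[1],1]); e=np.array(d['eye'])
    return e+v*(z-e[2])/v[2]
E
python3 - <<'E'
from h import *
import pickle
for n in('scene','top'):
    d=shot(n,n+'1.png'); pickle.dump(d,open(n+'.pkl','wb')); print(d['eye'],d['k1'])
s=r.read_state(); print(s['clock'],s['ee_pos'],s['orientation'])
E
```

```text
[-0.11348357  0.5785404   0.47465056] -0.04480136867495295
[0.38320366 0.19105618 0.97251324] 0.008030331048377137
0.1 [0.23898411 0.52274673 0.23078567] [-6.68361015e-01 -3.06931455e+00  1.50783537e-03]
```

View pics/top1.png

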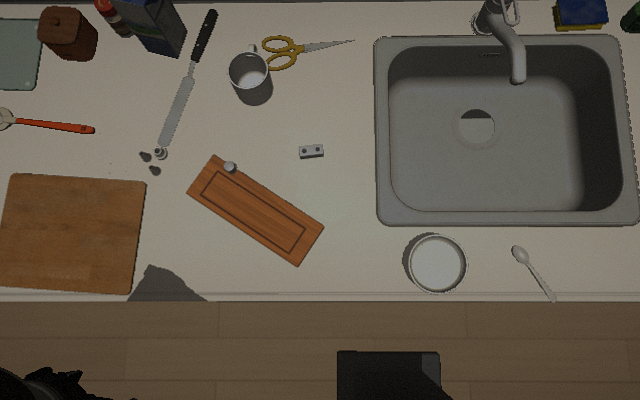

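View pics/scene1.png

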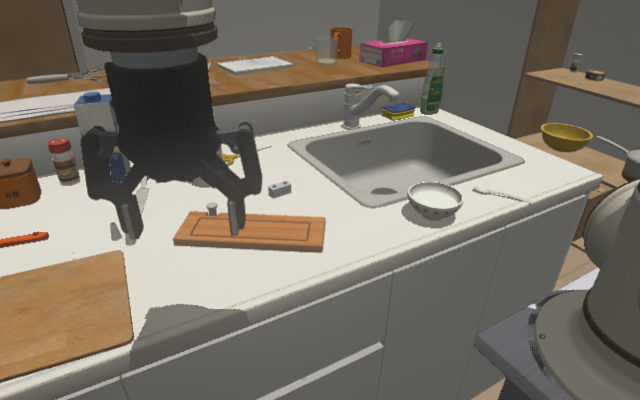

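The top view shows the board from about (187,192)/(215,155) to (298,266)/(324,227). The peg is near (230,167), the stop block near (311,151) and the bowl near (437,263). I'll enlarge this area.

```bash
python3 - <<'E'
import cv2
i=cv2.imread('pics/top1.png')[135:275,170:340]
cv2.imwrite('pics/crop.png',cv2.resize(i,None,fx=4,fy=4,interpolation=cv2.INTER_CUBIC))
E
```

```text
(no output)
```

View pics/crop.png

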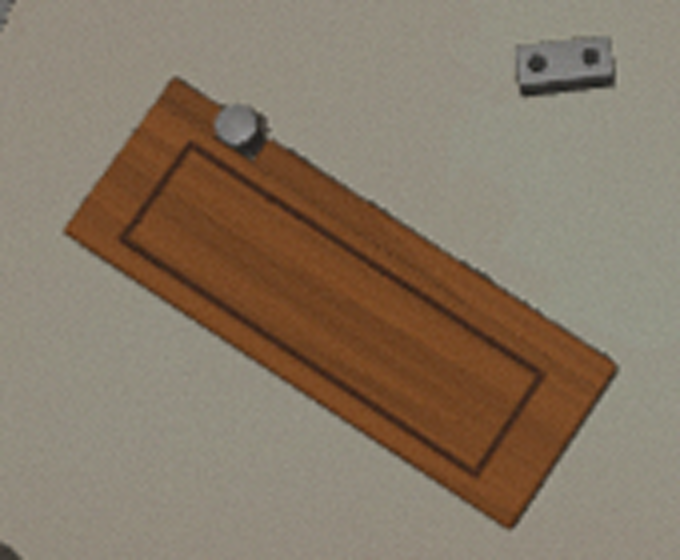

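The crop shows board corners at (176,77), (66,232), (511,527) and (616,369). The peg head is at (238,126), and the stop's top front edge runs from (520,84) to (613,75).

```bash
python3 - <<'E'
from h import *
import pickle
d=pickle.load(open('top.pkl','rb'))
g=lambda x,y,z:ground(d,((x+.5)/4-.5+170,(y+.5)/4-.5+135),z)[:2]
BL,FL,FR,BR=[g(*p,.018) for p in[(176,77),(66,232),(511,527),(616,369)]]
peg=g(238,126,.04); s1=g(520,84,.024); s2=g(613,75,.024)
print('BL,FL,FR,BR',BL,FL,FR,BR,'peg',peg,'stop',s1,s2,(s1+s2)/2)
sc=(s1+s2)/2-peg
# yaw of peg frame from stop centre (6,-170)mm
h=np.arctan2(sc[1],sc[0])-np.arctan2(-.170,.006); yb=(BL+FL-BR-FR); b=np.arctan2(-yb[0],yb[1])
print('len',np.linalg.norm(sc),'home yaw',np.degrees(h),'edge',np.degrees(np.arctan2(-(s1-s2)[0],(s1-s2)[1])),'board yaw',np.degrees(b))
R=lambda a:np.array([[np.cos(a),-np.sin(a)],[np.sin(a),np.cos(a)]])
print('board origin',(BL+FL+BR+FR)/4-R(b)@[-.044,-.09])
for a in np.linspace(b,h,7): print(np.degrees(a).round(1),'front -200',peg+R(a)@[-.094,-.2],'FR',peg+R(a)@[-.094,-.23])
print('bowl',ground(d,(437,263),.05))
q=r.read_state(); import cv2 as c; print(c.Rodrigues(np.array(q['orientation']))[0].round(3))
E
```

```text
Traceback (most recent call last):
  File "h.py", line 10, in ground
    return e+v*(z-e[2])/v[2]
                        ~^^^
IndexError: invalid index to scalar variable.
```

```bash
sed -i "s/v=np.array(d\['rotation'\])@/v=cv2.Rodrigues(np.array(d['rotation']))[0]@/" h.py; python3 - <<'E'
from h import *
import pickle
d=pickle.load(open('top.pkl','rb'))
g=lambda x,y,z:ground(d,((x+.5)/4-.5+170,(y+.5)/4-.5+135),z)[:2]
BL,FL,FR,BR=[g(*p,.018) for p in[(176,77),(66,232),(511,527),(616,369)]]
peg=g(238,126,.04); s1=g(520,84,.024); s2=g(613,75,.024)
print('BL,FL,FR,BR',BL,FL,FR,BR,'peg',peg,'stop',s1,s2,(s1+s2)/2)
sc=(s1+s2)/2-peg
h=np.arctan2(sc[1],sc[0])-np.arctan2(-.170,.006); yb=(BL+FL-BR-FR); b=np.arctan2(-yb[0],yb[1])
print('len',np.linalg.norm(sc),'home yaw',np.degrees(h),'edge',np.degrees(np.arctan2(-(s1-s2)[0],(s1-s2)[1])),'board yaw',np.degrees(b))
R=lambda a:np.array([[np.cos(a),-np.sin(a)],[np.sin(a),np.cos(a)]])
print('board origin',(BL+FL+BR+FR)/4-R(b)@[-.044,-.09])
for a in np.linspace(b,h,7): print(np.degrees(a).round(1),'front -200',peg+R(a)@[-.094,-.2],'FR',peg+R(a)@[-.094,-.23])
print('bowl',ground(d,(437,263),.05))
q=r.read_state(); import cv2 as c; print(c.Rodrigues(np.array(q['orientation']))[0].round(3))
E
```

```text
BL,FL,FR,BR [0.66281305 0.43991888] [0.57995182 0.49305204] [0.4289919  0.26124328] [0.50834179 0.20890163] peg [0.63035454 0.401305  ] stop [0.65665545 0.25887712] [0.66132912 0.21055897] [0.65899228 0.23471804]
len 0.16903057101085847 home yaw 7.7329325431148055 edge 5.524858051809055 board yaw -33.42187898241066
board origin [0.63132065 0.40166116]
-33.4 front -200 [0.44173871 0.28615263] FR [0.42521473 0.26111351]
-26.6 front -200 [0.45684118 0.26445065] FR [0.44342585 0.2376173 ]
-19.7 front -200 [0.4744274  0.24470767] FR [0.46431276 0.21646419]
-12.8 front -200 [0.49424563 0.22720628] FR [0.48757647 0.19795697]
-6.0 front -200 [0.51601218 0.21219703] FR [0.51288396 0.18236057]
0.9 front -200 [0.53941548 0.19989475] FR [0.53987299 0.16989824]
7.7 front -200 [0.56412053 0.19047555] FR [0.5681572  0.16074837]
bowl [ 0.433936   -0.00998558  0.05      ]
[[-0.909  0.416 -0.001]
 [ 0.416  0.909 -0.001]
 [ 0.    -0.001 -1.   ]]
```

```bash
cat >> h.py <<'E'
peg=np.array([.6305,.4014])
R2=lambda a:np.array([[np.cos(a),-np.sin(a)],[np.sin(a),np.cos(a)]])
def goto(bx,by,yaw,z):
    "tool-axis shift and turn from now to board-frame point (bx,by) for a board at yaw deg"
    s=r.read_state(); R=cv2.Rodrigues(np.array(s['orientation']))[0]; p=np.array(s['ee_pos'])
    a=np.radians(yaw); t=np.r_[peg+R2(a)@[bx,by],z]
    T=np.c_[[-np.cos(a),-np.sin(a),0],[-np.sin(a),np.cos(a),0],[0,0,-1]]
    print('clock',s['clock'],'tcp',p.round(4),'shift',(R.T@(t-p)).round(4),'turn',cv2.Rodrigues(R.T@T)[0].ravel().round(4),'F',np.round(s['wrist_force'],1),'target',t.round(4))
E
python3 -c "
from h import *
goto(-.130,-.135,-33.4,.007)"
```

```text
clock 0.1 tcp [0.239  0.5227 0.2308] shift [-0.2574 -0.0608  0.2238] turn [-1.000e-03 -1.000e-04  1.541e-01] F [-0.  -0.3 -0.5] target [0.4477 0.3603 0.007 ]
```

Emit:
{"fn": "arm_command", "kwargs": {"series": [[-0.03, -0.007, 0, 0, 0, 0.02], [-0.03, -0.008, 0, 0, 0, 0.02], [-0.03, -0.008, 0, 0, 0, 0.02], [-0.03, -0.008, 0, 0, 0, 0.02], [-0.03, -0.008, 0, 0, 0, 0.02], [-0.03, -0.008, 0, 0, 0, 0.02], [-0.03, -0.008, 0.02, 0, 0, 0.02], [-0.03, -0.005, 0.03, 0, 0, 0.014], [-0.017, 0, 0.03, 0, 0, 0], [0, 0, 0.02, 0, 0, 0]], "fingers": 1}}

```text
clock: 1.1
ee_pos: [0.4362, 0.3443, 0.1288]
orientation: [-0.906, -3.007, 0.003]
wrist_force: [-0.8, 0.2, -0.1]
finger_gap: -0.004
gripper_force: 0.0
```

```bash
python3 -c "
from h import *
goto(-.130,-.135,-33.4,.007)"
```

```text
clock 1.1 tcp [0.4362 0.3443 0.1288] shift [-0.0009  0.0199  0.1218] turn [-0.0022 -0.0006 -0.0021] F [-0.8  0.2 -0.1] target [0.4477 0.3603 0.007 ]
```

Emit:
{"fn": "arm_command", "kwargs": {"series": [[0, 0.01, 0.02, 0, 0, 0], [0, 0.01, 0.03, 0, 0, 0], [0, 0, 0.03, 0, 0, 0], [0, 0, 0.025, 0, 0, 0], [0, 0, 0.012, 0, 0, 0], [0, 0, 0.004, 0, 0, 0], [0, 0, 0, 0, 0, 0]]}}

```text
clock: 1.8
ee_pos: [0.4464, 0.3629, 0.0106]
orientation: [0.903, 3.009, -0.0]
wrist_force: [0.4, -0.9, 1.0]
finger_gap: 0.004
gripper_force: 0.0
```

```bash
python3 -c "
from h import *
goto(-.105,-.135,-33.4,.007)
d=shot('top','top2.png')
i=d['img'][135:275,170:340]
cv2.imwrite('pics/crop2.png',cv2.resize(i,None,fx=4,fy=4,interpolation=cv2.INTER_CUBIC))"
```

```text
clock 1.8 tcp [0.4464 0.3629 0.0106] shift [-0.0275 -0.0015  0.0036] turn [0.     0.     0.0001] F [ 0.4 -0.9  1. ] target [0.4685 0.3465 0.007 ]
```

View pics/crop2.png

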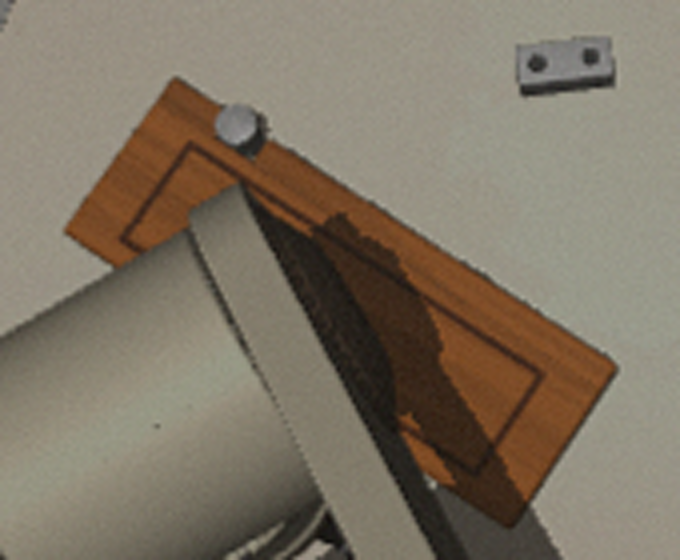

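The board hasn't moved, with its corners where they were in crop 1, and the arm is in front of its front edge. Next I close the gap and begin the arc.

Emit:
{"fn": "arm_command", "kwargs": {"series": [[-0.006, -0.001, 0.001, 0, 0, 0], [-0.006, 0, 0.001, 0, 0, 0], [-0.005, 0, 0, 0, 0, 0], [-0.004, 0, 0, 0, 0, 0], [-0.003, 0, 0, 0, 0, 0], [-0.003, 0, 0, 0, 0, 0], [0, 0, 0, 0, 0, 0]]}}

```text
clock: 2.55
ee_pos: [0.4685, 0.3469, 0.0083]
orientation: [0.903, 3.009, -0.0]
wrist_force: [0.1, -0.6, -0.3]
finger_gap: -0.001
gripper_force: 0.0
```

Emit:
{"fn": "arm_command", "kwargs": {"series": [[-0.0047, -0.0036, 0, 0, 0, -0.035], [-0.0047, -0.0036, 0, 0, 0, -0.035], [-0.0047, -0.0036, 0, 0, 0, -0.035], [-0.0047, -0.0036, 0, 0, 0, -0.035], [-0.0047, -0.0036, 0, 0, 0, -0.035]]}}

```text
clock: 3.05
ee_pos: [0.4797, 0.32, 0.0083]
orientation: [-0.633, -3.077, -0.0]
wrist_force: [-1.1, 2.2, 0.3]
finger_gap: 0.001
gripper_force: 0.7
```

```bash
python3 -c "
from h import *
goto(-.105,-.135,-23.4,.007)
d=shot('top','top3.png')
i=d['img'][135:275,170:340]
cv2.imwrite('pics/crop3.png',cv2.resize(i,None,fx=4,fy=4,interpolation=cv2.INTER_CUBIC))"
```

```text
clock 3.05 tcp [0.4797 0.32   0.0083] shift [-0.0011 -0.0004  0.0013] turn [-0.     -0.0003  0.0023] F [-1.1  2.2  0.3] target [0.4805 0.3192 0.007 ]
```

View pics/crop3.png

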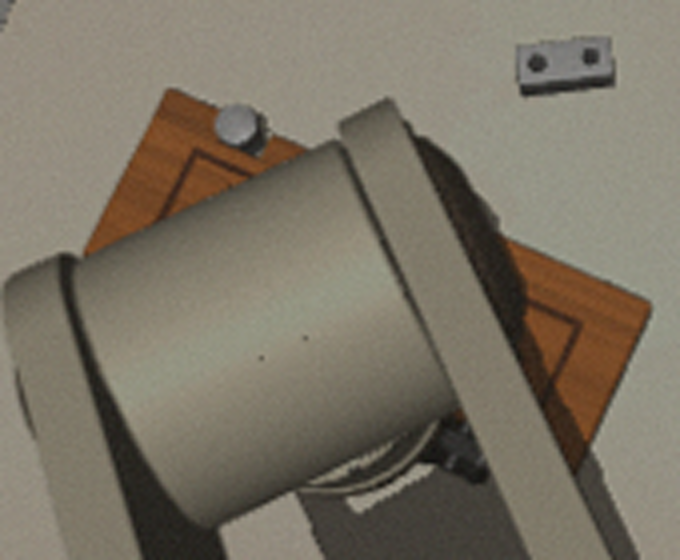

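The board turned about 9°, with back corners now at (168,88) and (651,305). It is still seated on the peg, so I continue.

Emit:
{"fn": "arm_command", "kwargs": {"series": [[-0.0048, -0.0036, 0, 0, 0, -0.035], [-0.0048, -0.0036, 0, 0, 0, -0.035], [-0.0048, -0.0036, 0, 0, 0, -0.035], [-0.0048, -0.0036, 0, 0, 0, -0.035], [-0.0048, -0.0036, 0, 0, 0, -0.035], [-0.0048, -0.0036, 0, 0, 0, -0.035], [-0.0048, -0.0036, 0, 0, 0, -0.035], [-0.0048, -0.0036, 0, 0, 0, -0.035], [-0.0048, -0.0036, 0, 0, 0, -0.035], [-0.0048, -0.0036, 0, 0, 0, -0.035]]}}

```text
clock: 4.1
ee_pos: [0.5171, 0.2736, 0.0082]
orientation: [-0.089, -3.14, -0.0]
wrist_force: [-2.2, 1.7, 1.6]
finger_gap: 0.0
gripper_force: 0.8
```

```bash
python3 -c "
from h import *
goto(-.105,-.135,-3.4,.007)
goto(-.105,-.135,7,.007)
d=shot('top','top4.png')
i=d['img'][135:275,170:340]
cv2.imwrite('pics/crop4.png',cv2.resize(i,None,fx=4,fy=4,interpolation=cv2.INTER_CUBIC))"
```

```text
clock 4.1 tcp [0.5171 0.2736 0.0082] shift [-0.0006 -0.0007  0.0012] turn [ 0.     -0.0005  0.0024] F [-2.2  1.7  1.6] target [0.5177 0.2729 0.007 ]
clock 4.1 tcp [0.5171 0.2736 0.0082] shift [-0.0267 -0.0175  0.0012] turn [ 1.000e-04 -5.000e-04 -1.791e-01] F [-2.2  1.7  1.6] target [0.5427 0.2546 0.007 ]
```

View pics/crop4.png

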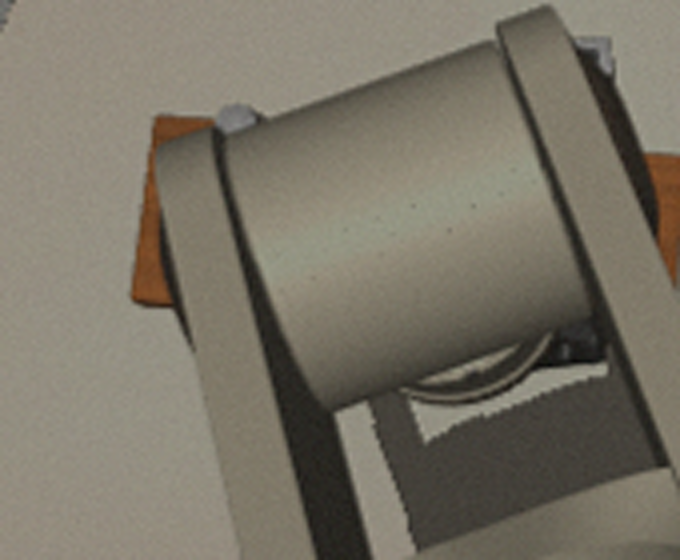

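The left end of the board now sits about square, with its back-left corner at (155,115), and the peg is still in the notch. The last degrees go slowly, watching the force.

Emit:
{"fn": "arm_command", "kwargs": {"series": [[-0.0025, -0.0018, 0, 0, 0, -0.0175], [-0.0025, -0.0018, 0, 0, 0, -0.0175], [-0.0025, -0.0018, 0, 0, 0, -0.0175], [-0.0025, -0.0018, 0, 0, 0, -0.0175], [-0.0025, -0.0018, 0, 0, 0, -0.0175], [-0.0025, -0.0018, 0, 0, 0, -0.0175], [-0.0025, -0.0018, 0, 0, 0, -0.0175]]}}

```text
clock: 4.85
ee_pos: [0.5349, 0.2606, 0.0082]
orientation: [0.104, -3.14, 0.0]
wrist_force: [-1.6, 0.3, -0.3]
finger_gap: 0.001
gripper_force: 0.7
```

Emit:
{"fn": "arm_command", "kwargs": {"series": [[-0.0013, -0.0009, 0, 0, 0, -0.009], [-0.0013, -0.0009, 0, 0, 0, -0.009], [-0.0013, -0.0009, 0, 0, 0, -0.009]]}}

```text
clock: 5.15
ee_pos: [0.5388, 0.2583, 0.0083]
orientation: [0.145, -3.138, 0.0]
wrist_force: [-1.4, -0.8, -0.1]
finger_gap: -0.001
gripper_force: 0.8
```

Emit:
{"fn": "arm_command", "kwargs": {"series": [[-0.0013, -0.0009, 0, 0, 0, -0.009], [-0.0013, -0.0009, 0, 0, 0, -0.009]]}}

```text
clock: 5.35
ee_pos: [0.5416, 0.2567, 0.0083]
orientation: [0.173, -3.137, 0.0]
wrist_force: [-1.3, 1.0, 0.4]
finger_gap: -0.001
gripper_force: 0.7
```

Emit:
{"fn": "arm_command", "kwargs": {"series": [[-0.0013, -0.0009, 0, 0, 0, -0.009], [-0.0013, -0.0009, 0, 0, 0, -0.009]]}}

```text
clock: 5.55
ee_pos: [0.5439, 0.2554, 0.0082]
orientation: [0.202, -3.134, -0.0]
wrist_force: [-12.8, 3.3, 5.3]
finger_gap: 0.003
gripper_force: 6.3
```

Emit:
{"fn": "arm_command", "kwargs": {"series": [[-0.001, 0, 0, 0, 0, 0], [-0.001, 0, 0, 0, 0, 0]]}}

```text
clock: 5.75
ee_pos: [0.544, 0.2555, 0.008]
orientation: [0.201, -3.13, 0.001]
wrist_force: [-27.4, -2.8, 17.4]
finger_gap: 0.001
gripper_force: 14.3
```

```bash
python3 -c "
from h import *
goto(-.105,-.135,7,.007)
d=shot('top','top5.png')
i=d['img'][125:225,190:340]
cv2.imwrite('pics/crop5.png',cv2.resize(i,None,fx=5,fy=5,interpolation=cv2.INTER_CUBIC))"
```

```text
clock 5.75 tcp [0.544  0.2555 0.008 ] shift [ 0.0014 -0.0007  0.001 ] turn [-0.0002 -0.0054  0.0061] F [-27.4  -2.8  17.4] target [0.5427 0.2546 0.007 ]
```

View pics/crop5.png

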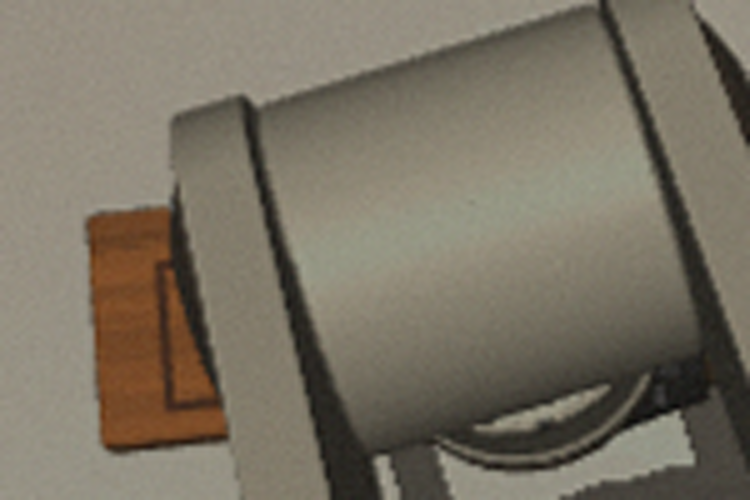

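The force climbed to 27 N as the board met the stop, and the left end, corners (88,215) and (103,447), is tilted to the home angle. Now I back off and rise.

Emit:
{"fn": "arm_command", "kwargs": {"series": [[0.003, 0, 0, 0, 0, 0], [0.006, 0, 0, 0, 0, 0], [0.012, 0, 0, 0, 0, 0], [0.015, 0, 0, 0, 0, 0], [0.02, 0, 0, 0, 0, 0], [0.02, 0, -0.02, 0, 0, 0], [0.03, 0, -0.03, 0, 0, 0], [0.03, 0, -0.04, 0, 0, 0], [0.03, 0, -0.04, 0, 0, 0], [0.02, 0, -0.03, 0, 0, 0]]}}

```text
clock: 6.8
ee_pos: [0.3598, 0.2315, 0.1704]
orientation: [-0.201, 3.133, 0.001]
wrist_force: [0.8, 0.7, -0.5]
finger_gap: -0.001
gripper_force: 0.0
```

Emit:
{"fn": "arm_command", "kwargs": {"series": [[0, 0.03, 0, 0, 0, 0], [0, 0.03, 0, 0, 0, 0], [0, 0.03, 0, 0, 0, 0], [0, 0.03, 0, 0, 0, 0], [0, 0, 0, 0, 0, 0], [0, 0, 0, 0, 0, 0]]}}

```text
clock: 7.4
ee_pos: [0.3459, 0.3508, 0.168]
orientation: [0.203, -3.135, 0.001]
wrist_force: [-0.3, -0.0, 0.1]
finger_gap: 0.002
gripper_force: 0.0
```

```bash
python3 -c "
from h import *
d=shot('top','top6.png')
i=d['img'][125:245,180:340]
cv2.imwrite('pics/crop6.png',cv2.resize(i,None,fx=5,fy=5,interpolation=cv2.INTER_CUBIC))"
```

```text
(no output)
```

View pics/crop6.png

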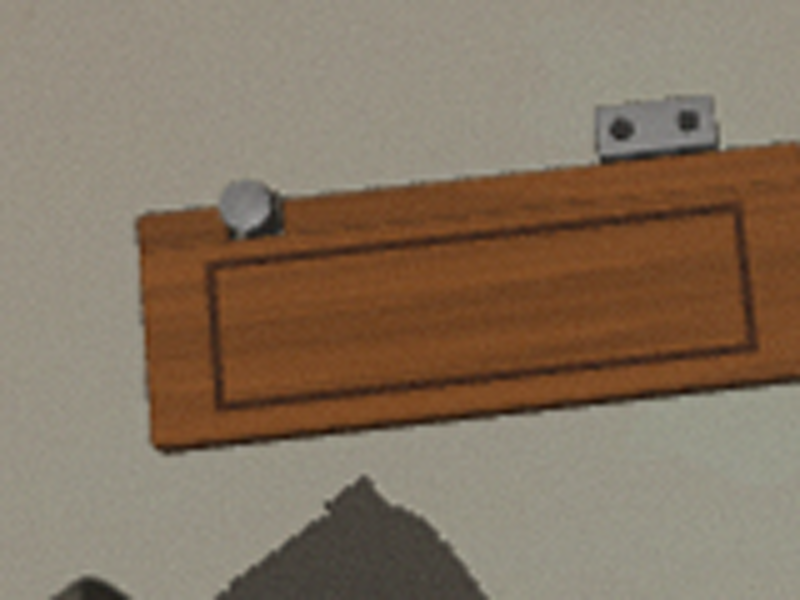

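The back edge is against the stop (600,160)–(718,150), the notch is on the peg at (248,208), and the arm is clear.

```bash
python3 -c "
from bench import r
print(r.hand_in())"
```

```text
the job is handed in; nothing more can be done
None
```

I pushed the board round until its back edge met the stop block, with its notch still on the peg, then backed the arm away clear and handed the job in after about 7.5 s; the bowl was never approached, and the hand-in gave no verdict.

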